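Bleed the tripped airbrush compressor and hold its recessed reset down

ROBOT

A 6-joint arm with a two-finger parallel gripper is mounted at the origin on a cart in front of the work surface, level with it; the furniture and walls round the work are solid. World frame = base frame: x ahead of the robot, y to its left, z up, the work surface at z = 0. Lengths are in mm, angles in degrees, forces in N, time in s.
With the tool pointing down it reaches from about 425 to 950 mm from the base axis. Payload 14.7 kg.
Tool frame: the origin (TCP) lies between the finger pads; the fingertips stand 11 mm ahead of it and the grasp point (between the pads) lies 8 mm behind it (arm.tcp_to_tips is the distance from the TCP to the fingertips, in mm); x points along the fingers, y is the direction in which the jaws open and shut, and the axes are right-handed (so a half turn about x gives the same grasp; the last joint's range is limited). The gripper opens to 85 mm and grips with 20 to 120 N. Pads are 22 mm wide; open, the fingers measure 114 mm over their backs; the gripper's body (76 mm by 85 mm) begins 54 mm behind the grasp point. The pads swing forward as they close: fully open they stand 13 mm farther back than shut.
Start: joints at [-71.482, 27.513, 91.461, -0, 61.026, -2.67], TCP at [234.944, -606.047, 242.297] pointing down, gripper open.
Joint ranges: [-157.49, 157.49], [-46.99, 117.5], [13.45, 153.17], [-89.5, 269.5], [5.16, 153.95], [-167.48, 167.48]. Speed limits (degrees/s): [108.29, 108.29, 136.94, 172.46, 172.46, 172.46].

INTERFACE

Orientations are given as [roll, pitch, yaw] about the fixed x, y, z axes, in that order (R = Rz(yaw) Ry(pitch) Rx(roll)).
In Python, from bench import arm, claw, inverse_kinematics, get_obs, viewer, close_job gives the robot as it stands. Calls block until the motion is done:
- arm.move_pose(position, orientation): joint-space move of the TCP to a pose.
- arm.servo_line(position, rotation=None, vel=150): straight line of the TCP; rotation=None keeps the orientation; vel is the mean speed in mm/s.
- arm.set_joints(angles): joint-space move.
- claw.gripper_to(opening): finger opening in mm; the grip force is fixed at half the most; returns when the fingers have stopped.
- arm.dwell(seconds).
- inverse_kinematics(position, orientation): joint angles nearest the present ones, or None.
- get_obs(): the state.
- viewer.grab_frame(name): name is "scene" or "top"; returns a dict with "frame" (480x640x3 uint8, blue, green, red), "fx", "fy", "cx", "cy" (pixels), "R" (3x3) and "t" (3): a world point X has camera coordinates R X + t. Camera axes: x right, y down, z forward; pixel columns grow to the right and rows downward; lengths in mm; the calibration is good to about 2 mm. A picture is of the moment at which its call begins. There is no depth.
A pose or a line that the arm cannot do raises arm.MotionError and nothing moves.
- close_job(): hands the job in, once; it reports no verdict.
The state is a dict: "clock": time; "joint_positions": joint angles; "qd": joint speeds; "joint_torque": joint torques, N m; "position": TCP position; "tcp_rot": TCP orientation; "ft_force": force on the tool from outside, world axes, zero at the start; "wrist_torque": the same for the moment, N m; "gripper_width": finger opening in mm.
Only numpy, scipy, OpenCV 4.12 (cv2) and the standard library are available. Lean on these libraries where they do the work, as an engineer would, in place of code of your own. Each camera call takes 0.05 s, during which the arm holds its last target.

TASK

The airbrush compressor has tripped on overload and cannot restart against trapped pressure: swing its sprung relief lever all the way to its stop and let it spring back. Then take the stylus out of the wooden tool block by its handle, put it through the hole in the metal terminal box on the compressor and press the recessed reset button fully down; finish while still gripping the stylus and holding the button down, so that I can switch the power back on. Leave the other things on the table where they are.

Things in the scene. Friction and masses are not known exactly. Their poses are not given: they have to be found in the camera images.
- compressor: Airbrush compressor, fixed: grey base 180 x 230 mm, flat deck 70 mm up; origin at the centre of its underside; own x from its front (gauge, switch) to its rear, y to its left. Rear half (own x over 15 mm): motor and pump, up to 147 mm high, then a carry handle 161 mm high. Front half: terminal box at the left, relief lever at the right. Stands left or right of the tool block.
- relief_lever (a joint): The relief lever of the compressor, a flat steel arm that turns level about an upright pivot, 0 at rest to 0.90 rad at its stop; positive is counter-clockwise seen from above. A spring always returns it to 0; at the knob it pushes back with about 1.5 N at rest and 3.5 N at the stop.
- lever_knob (a point): Point on the axis of the black upright knob at the lever's free end, 120 mm above the table; the knob is about 15 mm thick, its top 134 mm and the arm below it 105 mm above the table; it is 58 mm from the pivot. As the lever swings the knob goes from the compressor's front edge towards its rear along its right side. Nothing but the lever's own arm stands over the deck within 25 mm of the knob's path.
- lever_pivot (a point): Point on the lever's upright pivot axis, at the same height as lever_knob; parts on the pivot end 114 mm above the table.
- reset_hole (a point): Centre of the mouth of the round hole, 14 mm wide, in the level top of the metal terminal box (68 x 78 mm, top 104 mm above the table). The hole goes straight down; the reset button lies in it, 22 mm below the mouth.
- reset_button (a joint): How far the reset button is pushed down, m: 0 up, 0.006 fully down. Sprung: about 1.6 N to start, 4.3 N when fully down; it comes up again when let go.
- button_face (a point): Centre of the reset button's flat round top, 13 mm wide; it moves down with the button.
- tool_block: Fixed wooden tool block, 55 x 124 mm and 70 mm high, three holes along its own y in its top; origin at the centre of its underside. The stylus stands upright in the hole at own y = +36 mm; the other two are empty.
- stylus: The stylus, loose, 60 g, 138 mm long; origin at its tip, own z from the tip to the handle's end. A round steel shank 6 mm thick and 58 mm long with a ball end, then a steel collar 21 mm across and 5 mm thick, then a round wooden handle 15 mm thick and 75 mm long. In the block the collar rests on the block's top, with the shank in the hole below it.
- stylus_handle (a point): Centre of the stylus's wooden handle, on its axis, 100 mm from the tip; 112 mm above the table while it stands in the block.
- stylus_tip (a point): The tip of the stylus's steel shank.
- jar: Bystander: small white jar with a silver lid, 53 mm wide and 44 mm high; origin at its underside.
- enamel_can: Bystander: small enamel can, 64 mm wide and 61 mm high; origin at its underside.
- tape_roll: Bystander: roll of fine tape lying flat, 66 mm wide and 10 mm high; origin at its underside.
- marker: Bystander: paint marker lying flat, 136 mm long and 14 mm thick; origin at its underside.
- clamp: Bystander: spring clamp lying flat, 62 x 113 x 21 mm; origin at its underside.
- brush: Bystander: striping brush lying flat, 191 mm long and 11 mm thick; origin at its underside.
Things that resemble listed ones, but are neither listed nor needed, are in the scene too. There is more than one size of the stylus; the one meant has the size given above.

How it is judged:
By the outcome, as a careful person would: the job done as asked, in the order asked, and still so for the second after the job is handed in, while the arm keeps its last pose, push and grip.
It also fails if it takes over 58 s, if anything falls off the work surface, if the arm or the gripper's body presses on something with over 40 N, if the wrist force passes 120 N, or if a joint passes its speed limit or range.

## Working session

There is one attempt and no reset: what is moved stays moved. The work goes in short steps, each a Python script; the robot and the scene stay as the last script left them, time stands still between calls to the robot, and variables do not carry over. Pictures are saved under pics/ and viewed, and the job is handed in when it is done.

```bash
ls; mkdir -p pics
python3 - <<'E'
from bench import arm, claw, get_obs, viewer
import cv2,pickle
d={}
for n in("scene","top"):
    f=viewer.grab_frame(n); cv2.imwrite(f"pics/{n}0.png",f["frame"]); d[n]=f
    print(n,f["fx"],f["fy"],f["cx"],f["cy"],f["R"],f["t"])
pickle.dump(d,open("f0.pkl","wb"))
print(get_obs())
E
```

```text
pics
scene 485.8946243207153 485.8946243207153 308.8624859413536 238.07067900030233 [[-0.91767764 -0.39732151 -0.00183695]
 [-0.21364668  0.4973387  -0.84083846]
 [ 0.33499679 -0.77122619 -0.54128302]] [471.00864305 231.96749597 981.18082051]
top 435.08095817179196 435.08095817179196 317.3139921997306 240.35893220863775 [[-0.00618969 -0.99997471 -0.00350381]
 [-0.99901494  0.00633764 -0.04392011]
 [ 0.04394121  0.00322851 -0.9990289 ]] [ -85.04139893  561.71844173 1185.01152948]
{'clock': 0.1, 'joint_positions': array([-7.14815869e+01,  2.75459084e+01,  9.14875893e+01,  1.29941661e-03,
        6.10268810e+01, -2.66995147e+00]), 'qd': array([ 0.03735057, -0.12874842, -0.18238354,  0.08533443, -0.07567314,
        0.05921161]), 'joint_torque': array([ 7.88646503e-04, -9.52260518e+01, -4.31039143e+01, -1.33322342e-04,
        5.22091548e-03, -2.42873114e-05]), 'position': array([ 234.85346964, -605.73138911,  241.75716431]), 'tcp_rot': array([-93.74794117,  89.93961062, 107.43979336]), 'ft_force': array([ 0.08726774, -0.03510549,  0.30270666]), 'wrist_torque': array([ 0.05067089, -0.00201414, -0.00634388]), 'gripper_width': 85.4811126496725}
```

View pics/scene0.png

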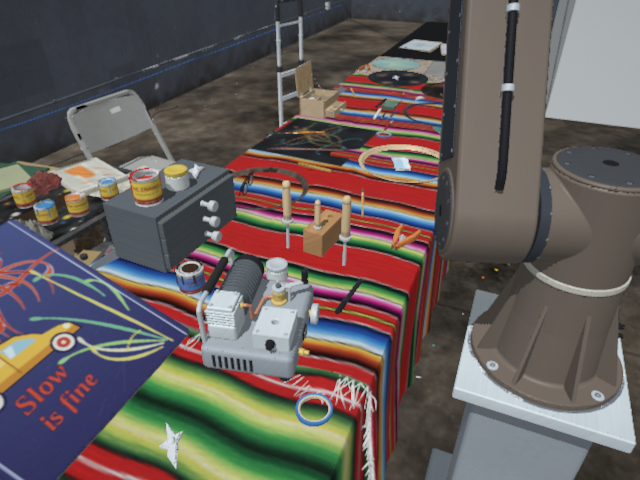

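View pics/top0.png

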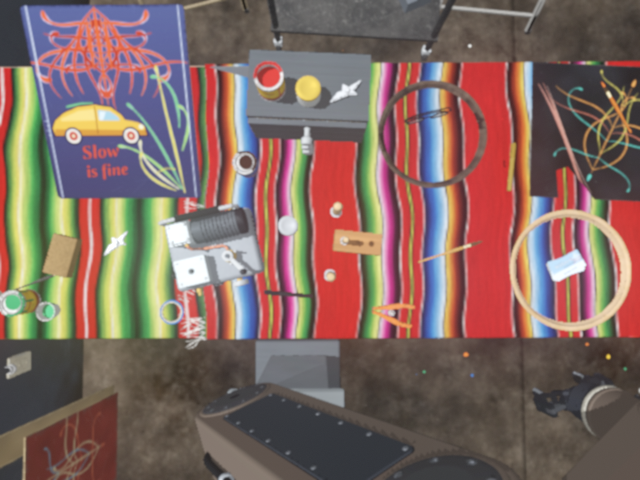

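Run:
```python
import cv2
t=cv2.imread("pics/top0.png"); s=cv2.imread("pics/scene0.png")
cv2.imwrite("pics/t_c.png",cv2.resize(t[190:310,150:290],None,fx=5,fy=5,interpolation=cv2.INTER_CUBIC))
cv2.imwrite("pics/t_b.png",cv2.resize(t[190:300,310:400],None,fx=5,fy=5,interpolation=cv2.INTER_CUBIC))
cv2.imwrite("pics/s_c.png",cv2.resize(s[245:385,190:350],None,fx=4.25,fy=4.25,interpolation=cv2.INTER_CUBIC))
cv2.imwrite("pics/s_b.png",cv2.resize(s[170:280,260:380],None,fx=5,fy=5,interpolation=cv2.INTER_CUBIC))
```

```text
(no output)
```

View pics/t_c.png

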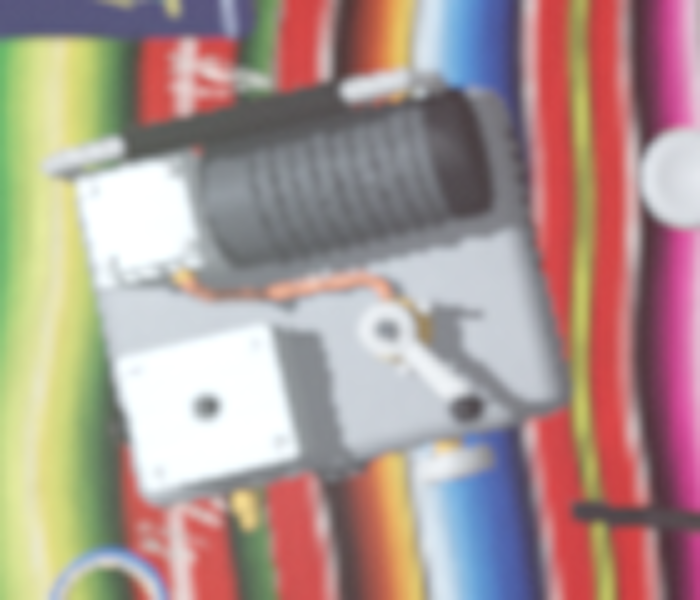

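View pics/t_b.png

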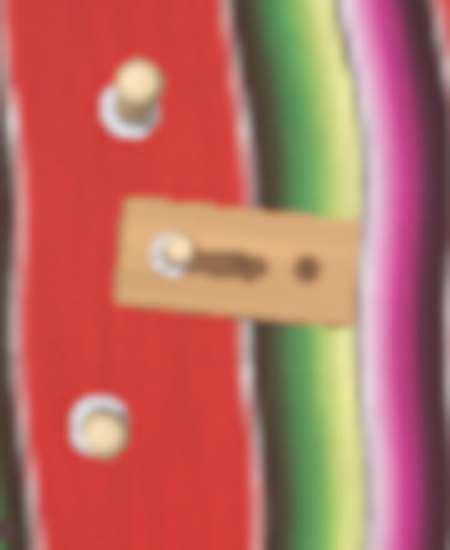

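View pics/s_c.png

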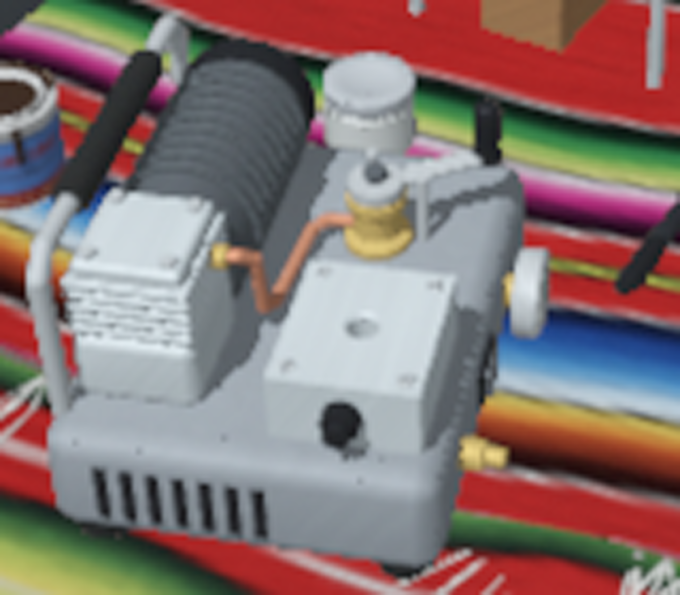

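View pics/s_b.png

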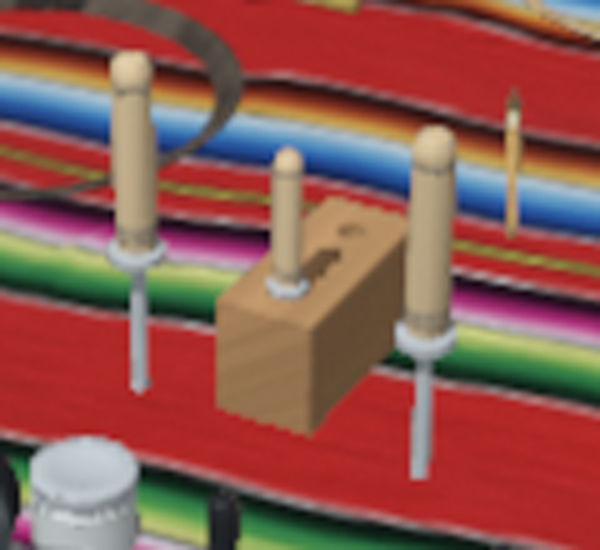

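```bash
cat > h.py <<'E'
import numpy as np,cv2,pickle
d=pickle.load(open("f0.pkl","rb"))
def px(crop,u,v):
    o={"tc":(150,190,5,"top"),"tb":(310,190,5,"top"),"sc":(190,245,4.25,"scene"),"sb":(260,170,5,"scene")}[crop]
    return o[3],np.array([(u+.5)/o[2]-.5+o[0],(v+.5)/o[2]-.5+o[1]])
def ray(c,p,f=None):
    f=f or d[c]; R=np.array(f["R"]);t=np.array(f["t"])
    return -R.T@t, R.T@np.array([(p[0]-f["cx"])/f["fx"],(p[1]-f["cy"])/f["fy"],1])
def atz(c,p,z,f=None):
    C,r=ray(c,p,f); return C+r*(z-C[2])/r[2]
def proj(c,X,f=None):
    f=f or d[c]; q=np.array(f["R"])@np.asarray(X,float)+np.array(f["t"]); return np.array([f["fx"]*q[0]/q[2]+f["cx"],f["fy"]*q[1]/q[2]+f["cy"]])
E
python3 - <<'E'
from h import *
np.set_printoptions(precision=1,suppress=True)
for n,a,b,z in [("hole",("tc",206,406),("sc",362,326),104),("knobtop",("tc",467,408),("sc",487,103),134),("pivtop",("tc",389,329),("sc",376,163),114),
 ("styl end",("tb",180,249),("sb",288,152),150),("collar",("tb",172,254),("sb",288,286),75),
 ("big1 end",("tb",140,80),("sb",131,65),220),("big1 coll",("tb",130,108),("sb",137,250),90),("big2 end",("tb",106,434),("sb",434,140),220),("big2 coll",("tb",99,427),("sb",426,335),90),
 ]:
    print(n,atz(*px(*a),z),atz(*px(*b),z))
    A=[];B=[]
    C1,r1=ray(*px(*a));C2,r2=ray(*px(*b))
    s=np.linalg.lstsq(np.c_[r1,-r2],C2-C1,rcond=None)[0]
    print("   tri",(C1+s[0]*r1),np.linalg.norm(C1+s[0]*r1-C2-s[1]*r2))
# box corners top
for p in [(113,358),(268,325),(302,462),(150,503)]: print("box",atz(*px("tc",*p),104))
for p in [(318,262),(463,275),(418,396),(265,374)]: print("boxs",atz(*px("sc",*p),104))
for p in [(123,198),(360,222),(352,326),(114,303)]: print("blk",atz(*px("tb",*p),70))
for p in [(218,298),(330,196),(412,224),(308,328)]: print("blks",atz(*px("sb",*p),70))
E
```

```text
hole [481.9 232.4 104. ] [482.9 230.1 104. ]
   tri [482.  231.8 105.8] 0.02228149788682152
knobtop [480.9  94.7 134. ] [482.5  94.5 134. ]
   tri [480.9  94.6 134.5] 1.4132669458079294
pivtop [520.3 137.5 114. ] [522.9 135.  114. ]
   tri [520.2 137.1 116.2] 1.4337848479922772
styl end [ 557.  -157.9  150. ] [ 560.9 -163.1  150. ]
   tri [ 556.9 -157.7  153.5] 1.6589690370875836
collar [ 557.9 -158.3   75. ] [ 558.2 -158.1   75. ]
   tri [ 557.9 -158.3   74.9] 0.3935897399543022
big1 end [ 631.1 -136.   220. ] [612. -93. 220.]
   tri [ 634.1 -137.1  195.7] 0.16491849001518052
big1 coll [ 632.8 -136.5   90. ] [ 634.  -137.5   90. ]
   tri [ 632.7 -136.4   90.9] 0.6750738418628763
big2 end [ 470.1 -119.3  220. ] [456.3 -78.6 220. ]
   tri [ 469.2 -119.9  197.1] 0.8274802772631988
big2 coll [ 468.7 -119.2   90. ] [ 469.6 -119.7   90. ]
   tri [ 468.7 -119.2   90.5] 0.7476768865160555
box [506.5 279.8 104. ]
box [522.8 201.1 104. ]
box [453.3 183.5 104. ]
box [433.1 260.4 104. ]
boxs [520.7 199.8 104. ]
boxs [456.  181.7 104. ]
boxs [441.7 259.3 104. ]
boxs [507.5 273.3 104. ]
blk [ 587.6 -133.2   70. ]
blk [ 574.2 -257.2   70. ]
blk [ 519.8 -252.3   70. ]
blk [ 532.6 -128.    70. ]
blks [ 589.8 -140.5   70. ]
blks [ 576.5 -262.6   70. ]
blks [ 524.4 -251.4   70. ]
blks [ 536.5 -132.2   70. ]
```

```bash
cat >> h.py <<'E'
from scipy.spatial.transform import Rotation as Rn
import warnings; warnings.filterwarnings("ignore")
def down(psi):
    c,s=np.cos(np.radians(psi)),np.sin(np.radians(psi))
    return Rn.from_matrix(np.array([[0,c,s],[0,s,-c],[-1,0,0]])).as_euler("xyz",degrees=True)
E
python3 - <<'E'
from h import *
from bench import *
import cv2
np.set_printoptions(precision=1,suppress=True)
print(arm.tcp_to_tips)
P=np.array([520.5,137.]);a0=-132.8;r=57.7
for a in(a0,a0+51.6):
  for psi in (a,a+180):
    print(a,psi,inverse_kinematics([467.7,107,127],down(psi)))
for psi in(90,-90): print(psi,inverse_kinematics([557.5,-158.5,104],down(psi)),inverse_kinematics([482,231.5,170],down(psi)))
E
```

```text
11.0
-132.8 -132.8 [  9.3  23.7 119.7  -0.   36.6 142.1]
-132.8 47.19999999999999 [  9.3  23.7 119.7  -0.   36.6 -37.9]
-81.20000000000002 -81.20000000000002 [  9.3  23.7 119.7  -0.   36.6  90.5]
-81.20000000000002 98.79999999999998 [  9.3  23.7 119.7  -0.   36.6 -89.5]
90 [ -18.9   31.9  107.7   -0.    40.4 -108.9] [ 22.4  23.5 110.8  -0.   45.7 -67.6]
-90 [-18.9  31.9 107.7  -0.   40.4  71.1] [ 22.4  23.5 110.8  -0.   45.7 112.4]
```

```bash
cat >> h.py <<'E'
P=np.array([520.5,137.]);a0=-132.8;rr=57.7
def fp(th,off):  # th rad lever angle
    a=np.radians(a0)+th; u=np.array([np.cos(a),np.sin(a)]);t=np.array([-u[1],u[0]])
    return P+rr*u-off*t, np.degrees(a)+180
E
python3 - <<'E'
from h import *
from bench import *
np.set_printoptions(precision=1,suppress=True)
claw.gripper_to(0)
x,psi=fp(0,30)
arm.servo_line([234.9,-605.7,290],vel=200)
arm.move_pose([*x,250],down(psi)); o=get_obs();print(o["clock"],o["position"],o["gripper_width"],o["ft_force"])
arm.servo_line([*x,124],vel=150)
o=get_obs();print(o["clock"],o["position"],o["ft_force"])
for n in("scene","top"):
    f=viewer.grab_frame(n); c=f["frame"]
    c=c[190:310,150:290] if n=="top" else c[235:375,190:350]
    cv2.imwrite(f"pics/{n}1.png",cv2.resize(c,None,fx=4,fy=4,interpolation=cv2.INTER_CUBIC))
E
```

```text
3.925 [459.6 114.6 250. ] 0.08283666813247566 [ 0.2  0.3 -0.5]
4.9167 [459.7 115.1 124.5] [ 0.4  0.5 -0.8]
```

View pics/scene1.png

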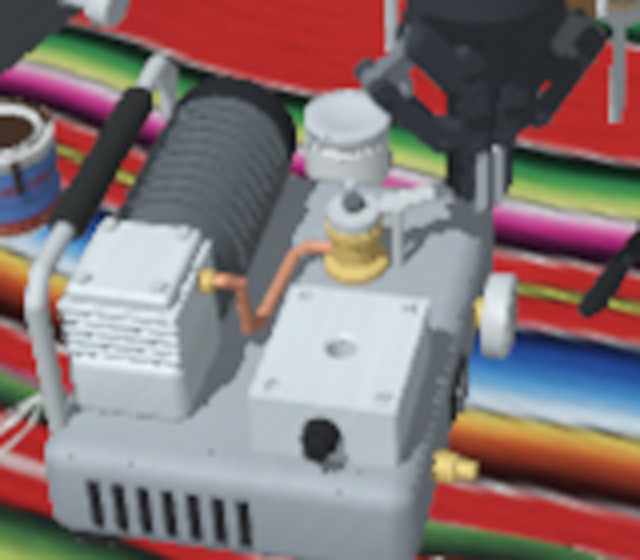

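View pics/top1.png

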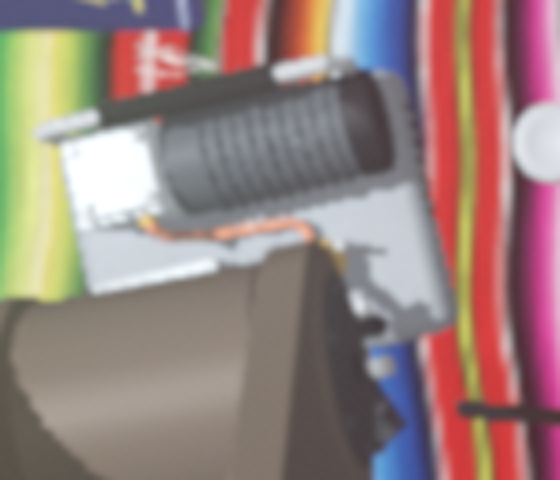

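Run:
```python
from h import *
from bench import *
np.set_printoptions(precision=1,suppress=True)
f0=get_obs()["ft_force"]
x,psi=fp(0,20);arm.servo_line([*x,123.5],down(psi),vel=60)
base=get_obs()["ft_force"]
for th in np.r_[np.arange(.1,.85,.1),.85,.9,.93,.96,.99,1.02]:
    x,psi=fp(th,18.5);arm.servo_line([*x,123.5],down(psi),vel=45)
    o=get_obs();a=np.radians(psi-180);t=np.array([-np.sin(a),np.cos(a)])
    ft=(o["ft_force"]-f0)[:2]@t
    print(round(th,2),round(o["clock"],2),o["position"],(o["ft_force"]-f0),"tang",round(ft,1))
    if ft<-12: break
for n in("scene","top"):
    f=viewer.grab_frame(n); c=f["frame"]
    c=c[190:310,150:290] if n=="top" else c[235:375,190:350]
    cv2.imwrite(f"pics/{n}2.png",cv2.resize(c,None,fx=4,fy=4,interpolation=cv2.INTER_CUBIC))
```

```text
0.1 5.65 [470.8 102.1 123.5] [-2.2  1.2 -0.2] tang -2.4
0.2 5.93 [474.5  97.5 123.4] [-1.3  1.2 -1.2] tang -1.8
0.3 6.22 [478.6  93.1 123.4] [-2.1  1.2 -0.5] tang -2.4
0.4 6.5 [483.2  89.2 123.4] [-2.3  1.2  0.2] tang -2.6
0.5 6.78 [488.1  85.7 123.4] [-3.9  1.4 -0.3] tang -4.1
0.6 7.07 [493.4  82.7 123.4] [-3.2  2.4 -0.5] tang -3.6
0.7 7.35 [498.9  80.3 123.4] [-4.5  0.8 -0.7] tang -4.5
0.8 7.63 [504.7  78.5 123.4] [-3.8  1.5 -1.4] tang -3.7
0.85 7.88 [507.7  77.8 123.4] [-4.7  1.1 -1.1] tang -4.6
0.9 8.13 [510.8  77.2 123.4] [-4.2  0.7 -0.3] tang -4.1
0.93 8.38 [512.2  76.9 123.4] [-5.6  0.3 -0.5] tang -5.5
0.96 8.63 [512.8  76.6 123.2] [-11.1  -0.7   3.5] tang -10.9
0.99 8.88 [513.3  76.3 123. ] [-18.   -1.6   7.9] tang -17.9
```

View pics/scene2.png

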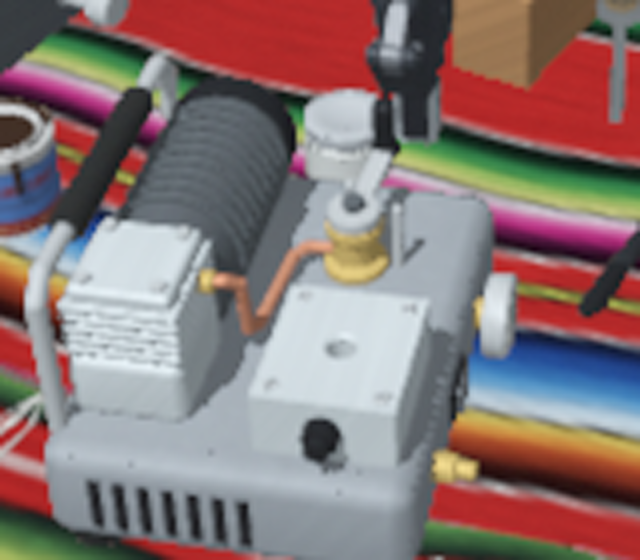

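View pics/top2.png

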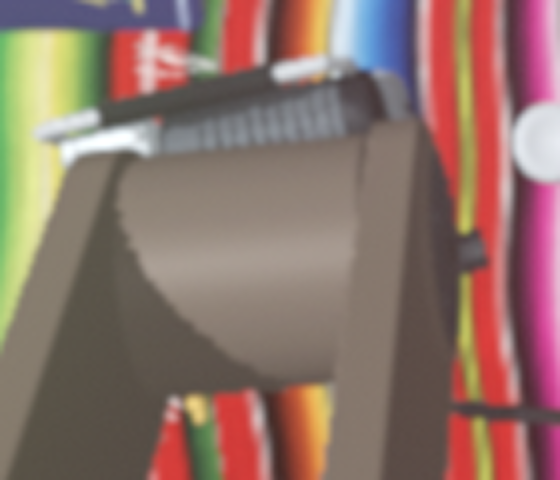

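Run:
```python
from h import *
from bench import *
np.set_printoptions(precision=1,suppress=True)
for th in (.8,.6,.4,.2,0):
    x,psi=fp(th,19);arm.servo_line([*x,123.5],down(psi),vel=80)
x,psi=fp(0,30);arm.servo_line([*x,123.5],vel=80)
arm.servo_line([*x,260],vel=200)
o=get_obs();print(o["clock"],o["position"],o["ft_force"])
arm.move_pose([557.5,-158.5,260],down(90))
claw.gripper_to(40)
o=get_obs();print(o["clock"],o["position"],o["gripper_width"])
for n in("scene","top"):
    f=viewer.grab_frame(n); cv2.imwrite(f"pics/{n}3.png",f["frame"]);c=f["frame"]
    if n=="top": cv2.imwrite("pics/top3c.png",cv2.resize(c[190:310,150:290],None,fx=4,fy=4,interpolation=cv2.INTER_CUBIC))
    else: cv2.imwrite("pics/scene3c.png",cv2.resize(c[130:380,190:390],None,fx=2.4,fy=2.4,interpolation=cv2.INTER_CUBIC))
```

```text
11.8417 [458.9 114.9 259.2] [ 0.6 -0.3  0.4]
13.5 [ 557.5 -158.2  260.1] 39.966507916334066
```

View pics/scene3c.png

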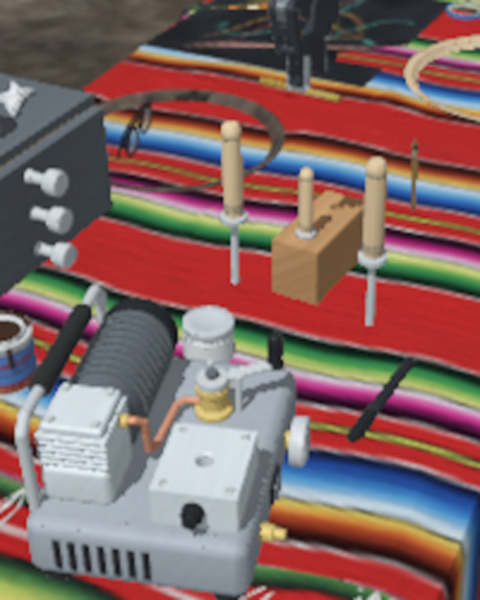

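View pics/top3c.png

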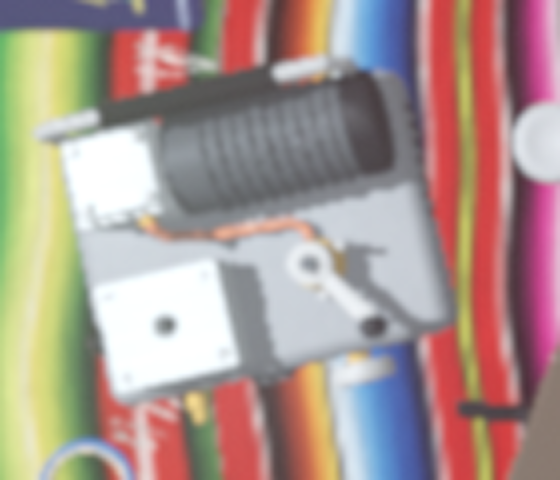

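Run:
```python
from h import *
from bench import *
np.set_printoptions(precision=1,suppress=True)
arm.servo_line([557.5,-158.5,104],vel=150)
o=get_obs();print(o["clock"],o["position"],o["ft_force"])
claw.gripper_to(0)
o=get_obs();print(o["clock"],o["position"],o["ft_force"],o["gripper_width"])
arm.servo_line([557.5,-158.5,265],vel=150)
o=get_obs();print(o["clock"],o["position"],o["ft_force"],o["gripper_width"])
arm.move_pose([482.2,231.5,265],down(90))
arm.servo_line([482.2,231.5,222],vel=150)
o=get_obs();print(o["clock"],o["position"],o["ft_force"],o["gripper_width"])
d={}
for n in("scene","top"):
    f=viewer.grab_frame(n);d[n]=f; cv2.imwrite(f"pics/{n}4.png",f["frame"]);c=f["frame"]
    if n=="scene": cv2.imwrite("pics/scene4c.png",cv2.resize(c[200:380,180:330],None,fx=3.3,fy=3.3,interpolation=cv2.INTER_CUBIC))
```

```text
14.7917 [ 558.  -158.7  104.7] [0.3 0.2 0.5]
15.1417 [ 558.  -158.6  104.8] [-1.5  0.1  7.1] 13.780881745604317
16.3667 [ 557.  -158.3  264.1] [-0.7  0.1 -0.8] 13.710299765402791
18.275 [482.5 230.8 222. ] [ 0.3 -0.2  0.1] 13.499163037456816
```

View pics/scene4c.png

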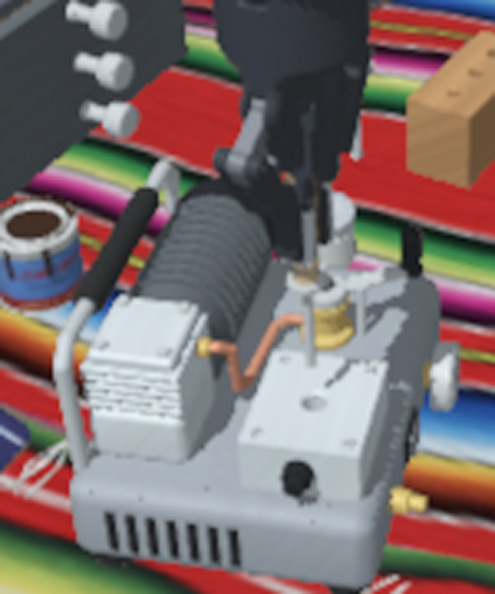

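View pics/top4.png

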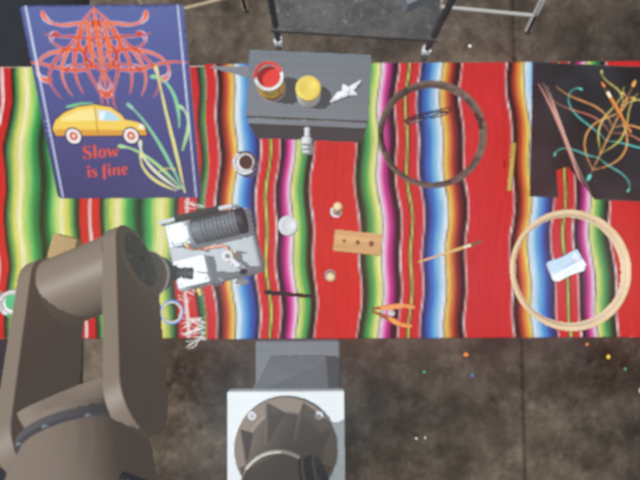

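Run:
```python
from h import *
np.set_printoptions(precision=1,suppress=True)
def s(u,v): return "scene",np.array([(u+.5)/3.3-.5+180,(v+.5)/3.3-.5+200])
for u,v,z in[(309,366,129),(309,362,132),(310,288,191),(314,403,104)]: print(atz(*s(u,v),z))
for z in(129,193): print([(proj("scene",[482.2,231,z])-[180,200])*3.3])
im=cv2.imread("pics/scene4.png");cv2.imwrite("pics/s4d.png",cv2.resize(im[270:335,235:310],None,fx=9,fy=9,interpolation=cv2.INTER_CUBIC))
im=cv2.imread("pics/top4.png");cv2.imwrite("pics/t4d.png",cv2.resize(im[235:295,150:230],None,fx=8,fy=8,interpolation=cv2.INTER_CUBIC))
```

```text
[485.3 229.3 129. ]
[485.2 229.3 132. ]
[478.7 235.3 191. ]
[482.3 231.2 104. ]
[array([311.4, 368.2])]
[array([306.6, 277.7])]
```

View pics/s4d.png

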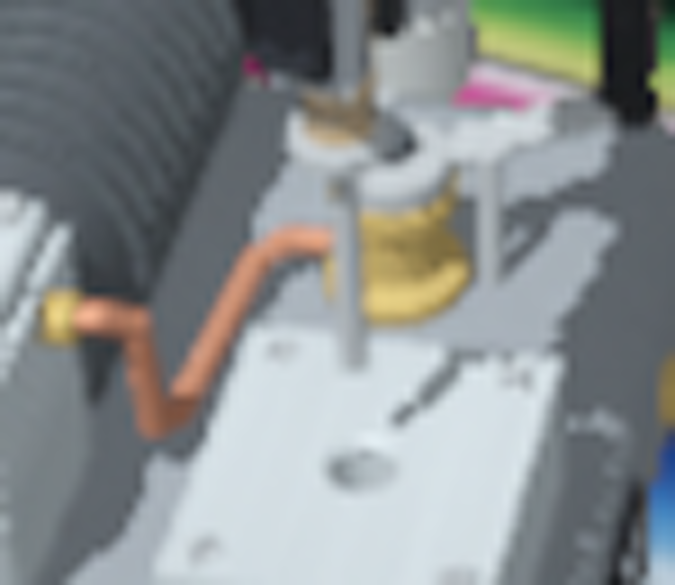

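View pics/t4d.png

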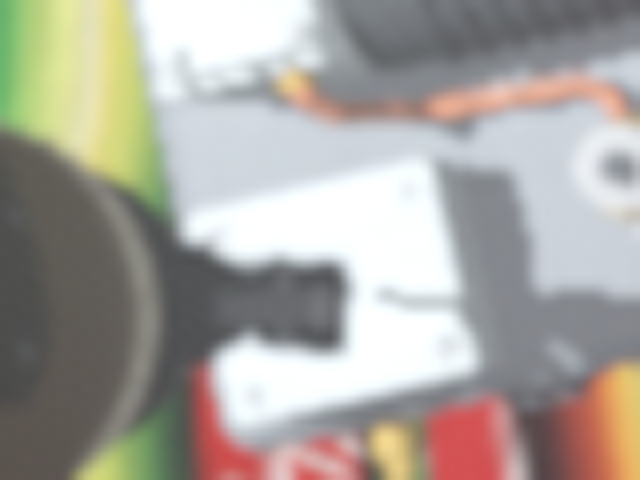

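Run:
```python
from h import *
from bench import *
np.set_printoptions(precision=1,suppress=True)
arm.servo_line([482.2,231.5,201],vel=100)
arm.dwell(.2)
o=get_obs();print(o["clock"],o["position"],o["ft_force"],o["gripper_width"])
f=viewer.grab_frame("scene");cv2.imwrite("pics/scene5.png",f["frame"])
cv2.imwrite("pics/s5d.png",cv2.resize(f["frame"][270:335,235:310],None,fx=9,fy=9,interpolation=cv2.INTER_CUBIC))
print((proj("scene",[*o["position"][:2],o["position"][2]-92.7])-[235,270])*9,(proj("scene",[*o["position"][:2],104])-[235,270])*9,(proj("scene",[482.2,231.5,104])-[235,270])*9)
```

```text
18.9333 [482.6 231.7 201.7] [ 0.5 -0.9 -0.1] 13.556931952557441
[355.2 449.3] [356.2 467.2] [358.1 467.1]
```

View pics/s5d.png

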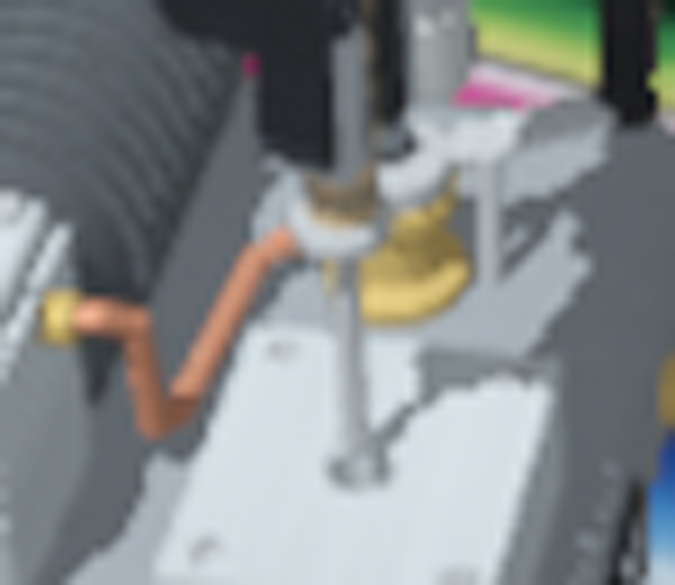

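Run:
```python
from h import *
from bench import *
np.set_printoptions(precision=1,suppress=True)
f0=get_obs()["ft_force"]
for z in (201,196,192,186,180,177):
    arm.servo_line([481.6,231.1,z],vel=40)
    o=get_obs();F=o["ft_force"]-f0;print(z,round(o["clock"],2),o["position"],F,o["gripper_width"])
    if np.linalg.norm(F)>8: break
f=viewer.grab_frame("scene");cv2.imwrite("pics/scene6.png",f["frame"])
cv2.imwrite("pics/s6d.png",cv2.resize(f["frame"][270:335,235:310],None,fx=9,fy=9,interpolation=cv2.INTER_CUBIC))
```

```text
201 19.23 [481.6 231.1 201.1] [ 0.6 -0.5  0.7] 13.755073572531673
196 19.51 [481.4 231.  195.6] [0.5 1.3 0.4] 13.669547651663153
192 19.76 [481.4 231.  191.7] [ 0.5 -0.3  1.1] 13.30421775333622
186 20.06 [481.4 231.  185.7] [ 0.7 -0.5  0.2] 13.66091171005558
180 20.36 [481.4 231.  179.7] [0.7 0.2 0.1] 13.718639529075082
177 20.61 [481.5 231.1 176.8] [0.6 0.2 0.6] 13.53858785241824
```

View pics/s6d.png

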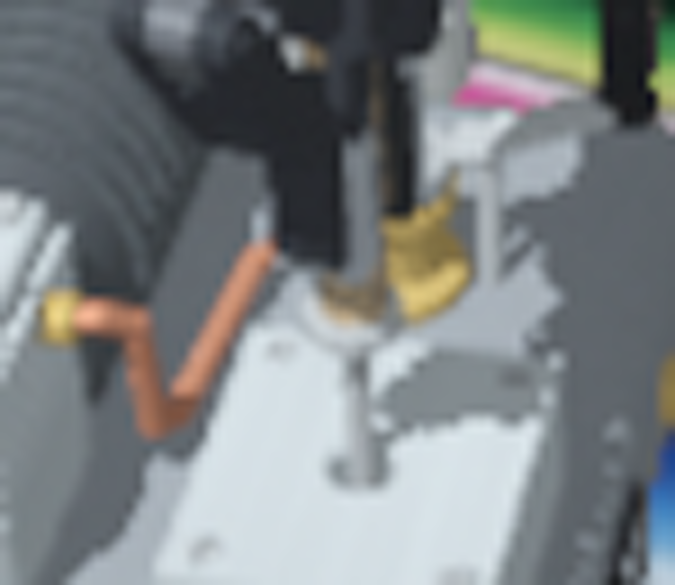

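Run:
```python
from h import *
from bench import *
np.set_printoptions(precision=1,suppress=True)
f0=get_obs()["ft_force"]
z=177
while z>163:
    z-=1
    arm.servo_line([481.6,231.1,z],vel=20); arm.dwell(.1)
    F=np.mean([get_obs()["ft_force"] for _ in range(3)],0)-f0
    o=get_obs();print(z,round(o["clock"],2),o["position"],F)
    if F[2]>14 or np.linalg.norm(F[:2])>12: break
```

```text
176 21.01 [481.6 231.1 176. ] [-0.7 -0.6 -0. ]
175 21.36 [481.6 231.1 175. ] [-0.5 -1.2  0.3]
174 21.71 [481.7 231.1 174.1] [-1.5 -0.5  1.5]
173 22.06 [481.6 231.1 173. ] [ 0.3 -0.1  2.6]
172 22.41 [481.6 231.1 172. ] [-0.2 -0.8  2.1]
171 22.76 [481.6 231.1 171. ] [-0.2  1.1  2.8]
170 23.11 [481.6 231.1 170. ] [-0.1 -1.6  3.1]
169 23.46 [481.6 231.1 169. ] [-1.7 -0.8  3.6]
168 23.81 [481.7 231.1 168.1] [ 0.5 -0.5  6.4]
167 24.16 [482.  231.3 167.6] [-1.3 -0.3 14.5]
```

Run:
```python
from h import *
from bench import *
np.set_printoptions(precision=1,suppress=True)
arm.dwell(.8)
o=get_obs();print(o["clock"],o["position"],o["ft_force"],o["gripper_width"])
f=viewer.grab_frame("scene");cv2.imwrite("pics/scene7.png",cv2.resize(f["frame"][130:380,190:390],None,fx=2.4,fy=2.4,interpolation=cv2.INTER_CUBIC))
```

```text
24.9583 [482.  231.3 167.6] [-1.9 -1.2 13.7] 13.25381471805602
```

View pics/scene7.png

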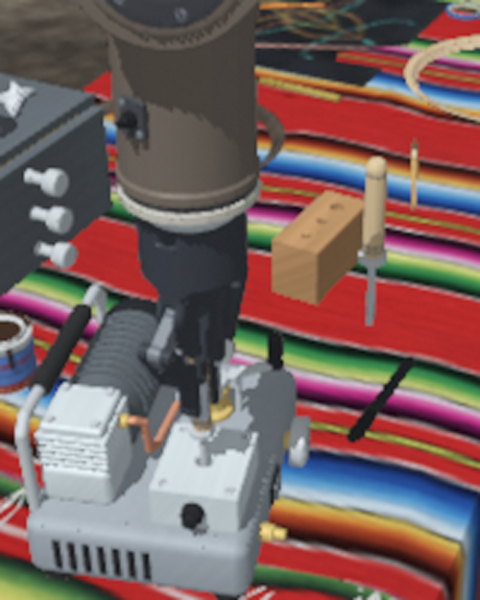

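The stylus is in the hole at about (203,455) in the crop. The push is steady at about 14 N, and the visible bystanders have not moved. I'm handing the job in.

```bash
python3 -c "
from bench import close_job
print(close_job())"
```

```text
the job is handed in; nothing more can be done
None
```

The job is done and handed in at about 25 s, with the gripper still holding the stylus and the button pressed down.

- **Relief lever:** I pushed it to its stop, where the force jumped from about 5 N to 18 N at 0.93–0.99 rad commanded. I then backed off, and the pictures showed it sprung back to rest.
- **Stylus:** I gripped the one in the tool block by its handle, at a finger opening of about 13.5 mm. It went into the terminal box hole without any noticeable side force.
- **Reset button:** The tip met it at a TCP height of about 174.4 mm. The force rose from about 1.5 N to 4 N over 6 mm, then climbed sharply to 14 N, so it is fully down. The reading was still 13.7 N after 0.8 s.

**Checks:** None failed. Before insertion, one picture suggested the tip was about 1–3 mm off the hole's centre. I shifted about 1 mm to correct it, and the tip went in cleanly. In the last picture, which covers only part of the table, nothing visible had moved. The gripper hides one of the two larger styluses there; it was in place in the picture taken after the stylus was lifted out.

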